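# Refill the furniture-foot hopper with a tipping chute

## Task

Refill the hopper: take the loaded chute by its red handle, set its front cross-bar into the hopper's orange sprung cradle and press it down gently, just enough to hold the shutter open, while you tip the nose down so that all four metal feet slide into the bin. Then stand the empty chute upright on the counter again, clear of the hopper, and let go. Do not press hard on the hopper and leave the other things where they are.

Things in the scene. Friction and masses are not known exactly. Their poses are not given: they have to be found in the camera images.
- hopper: Fixed refill hopper: clear-sided bin 124 (x) x 90 (y) mm under a steel head 132 x 98 mm with a narrow green-hooded mouth and, on its +x side, an orange sprung cradle. Origin: centre of its underside; x points to the side from which it is filled, z up. The head's height was set by hand and is 0 to 30 mm above the heights given here: feel for it. More than 18 N from the chute bends its sheet.
- mouth (a point): Centre of the mouth, at deck height 79 mm (+ 0 to 30). The mouth spans hopper x -36 to +8 mm and y +-22 mm; an orange spring-closed shutter under it blocks it. Green hood: back wall at x = -36 mm up to 128 mm, cheeks at y = +-22 mm (x -36 to +8) up to 118 mm, open on the +x side, all + 0 to 30. This point is drawn at the lowest setting.
- cradle_base (a point): Point 79 mm above the counter at hopper x = +30 mm, y = 0, right below the middle of the orange cradle: two U-forks at y = +-31 mm (13 mm wide, 49 mm clear between them), seat 22 mm long (x) between 5 mm high lips. The unpressed seat is 100 mm above the counter + the unknown 0 to 30 mm; this point does not follow that setting.
- shutter_slot (a point): Fixed point on the bin's +x edge, by the shutter. Pressing the cradle straight down opens the shutter, 8 mm per mm: about 1 N starts it, then 1.2 N per mm more; at 4 to 5 mm (6 to 7 N) the mouth is clear, at 6 mm (8 N) comes a hard stop. Let go and it shuts.
- chute: Loose galvanised trough chute, 170 (x) x 31 mm, about 0.26 kg with its load. Origin: centre of its underside, at counter height; open nose at x = -85 mm, closed rear at +85 mm, z up. Trough 25 mm wide inside, floor face 12 mm above the underside, walls to 34 mm. It stands level on two round cross-bars, 10 mm thick, at x = -55 and +60 mm.
- handle (a point): Middle of the chute's red upright handle fin: chute x = -5 mm, 57 mm above the underside. The fin is 14 mm thick (y), 50 mm long (x), from 37 to 74 mm above the underside. The feet pass beneath it.
- bar (a point): Middle of the front cross-bar's axis (chute x = -55 mm, 5 mm above the underside). The bar (radius 5 mm, 76 mm long, both ends standing out beyond the chute's sides) fits the hopper's two forks, and there the chute can be tipped about it. Seated so, with chute x along hopper x, the nose lies over the mouth.
- foot0: A brass-plated steel furniture foot, a puck 20 mm across and 10 mm thick, 24 g; origin at the centre of its underside. Lies loose on the chute's floor at the start; it starts to slide down the chute at a tilt of about 18 to 28 degrees.
- foot1: A brass-plated steel furniture foot, a puck 20 mm across and 10 mm thick, 24 g; origin at the centre of its underside. Lies loose on the chute's floor at the start; it starts to slide down the chute at a tilt of about 18 to 28 degrees.
- foot2: A brass-plated steel furniture foot, a puck 20 mm across and 10 mm thick, 24 g; origin at the centre of its underside. Lies loose on the chute's floor at the start; it starts to slide down the chute at a tilt of about 18 to 28 degrees.
- foot3: A brass-plated steel furniture foot, a puck 20 mm across and 10 mm thick, 24 g; origin at the centre of its underside. Lies loose on the chute's floor at the start; it starts to slide down the chute at a tilt of about 18 to 28 degrees.
- tape: Bystander, to be left alone: a roll of paper tape lying flat, 76 mm across, 24 mm high; origin at the centre of its underside.
- driver: Bystander, to be left alone: a screwdriver 170 mm long lying on the counter; origin at mid-length.
- jar: Bystander, to be left alone: a glass jar with steel lid, 64 mm across, 75 mm high; origin at the centre of its underside.
- mug: Bystander, to be left alone: a white mug, 76 mm across, 80 mm high; origin at the centre of its underside.
- book: Bystander, to be left alone: a red book lying flat, 130 x 190 x 28 mm; origin at the centre of its underside.
- tin: Bystander, to be left alone: an open steel tin, 100 mm across, 110 mm high; origin at the centre of its underside.

How it is judged:
On the way, in this order (a step that is already met when the one before it is completed fails the run):
1. the loaded chute is pressed onto the hopper (more than 2 N) with no foot in the bin yet (contact force between chute and hopper above 2 N and height (world z) of each of foot0, foot1, foot2, foot3 above 0.06 m), for 0.2 s.
2. all four feet lie inside the hopper's bin (x of foot0 in the frame of hopper between -0.061 and 0.061 m and y of foot0 in the frame of hopper between -0.044 and 0.044 m and z of each of foot0, foot1, foot2, foot3 in the frame of hopper below 0.055 m and x of foot1 in the frame of hopper between -0.061 and 0.061 m and y of foot1 in the frame of hopper between -0.044 and 0.044 m and x of foot2 in the frame of hopper between -0.061 and 0.061 m and y of foot2 in the frame of hopper between -0.044 and 0.044 m and x of foot3 in the frame of hopper between -0.061 and 0.061 m and y of foot3 in the frame of hopper between -0.044 and 0.044 m), for 0.2 s.
At the end, for the whole second after the job is handed in: All four feet lie inside the hopper's bin (below its deck, under 55 mm above the counter); the chute stands level (within 0.06 rad) on its two cross-bars on the counter (height within 4 mm), at rest, released and not touching the hopper (all of step 2 and height (world z) of chute between -0.004 and 0.004 m and angle between chute's own z axis and vertical below 0.06 rad and linear speed of chute below 0.02 m/s and contact force between chute and hopper below 0.05 N).
It fails at once if the chute presses on the hopper with more than 18 N (contact force between chute and hopper above 18 N).
It fails at once if a bystander is moved more than 25 mm (distance of any of tape, driver, jar, mug, book, tin from where it was at the start of the episode above 0.025 m).
It also fails if it takes over 69 s, if anything falls off the work surface, if the arm or the gripper's body presses on something with over 40 N, if the wrist force passes 120 N, or if a joint passes its speed limit or range.

## Robot

A 6-joint arm with a two-finger parallel gripper is mounted at the origin on the work surface. World frame = base frame: x ahead of the robot, y to its left, z up, the work surface at z = 0. Lengths are in m, angles in rad, forces in N, time in s.
With the tool pointing down it reaches from about 0.375 to 0.9 m from the base axis. Payload 3.1 kg.
Tool frame: the origin (TCP) lies on the front face of the gripper's body, between the roots of the fingers; the fingertips stand 73 mm ahead of it and the grasp point (between the pads) lies 54 mm ahead of it (manip.tips_ahead is the distance from the TCP to the fingertips, in m); z points along the fingers, y is the line along which they close (so a half turn about z gives the same grasp; the last joint's range is limited). The gripper opens to 85 mm and grips with 20 to 120 N. Pads are 22 mm wide; open, the fingers measure 114 mm over their backs; the gripper's body (76 mm by 85 mm) begins 54 mm behind the grasp point. The pads swing forward as they close: fully open they stand 13 mm farther back than shut.
Start: joints at [1.117, 0.527, 1.433, -0, 1.181, -0.178], TCP at [0.17, 0.601, 0.304] pointing down, gripper open.
Joint ranges: [-3.08, 3.08], [-0.75, 2.2], [0.22, 2.44], [-1.43, 4.57], [0, 2.65], [-2.85, 2.85]. Speed limits (rad/s): [2.79, 2.79, 3.14, 3.14, 3.14, 3.14].

## Interface

Orientations are given as a unit quaternion [x, y, z, w].
In Python, from station import sense, eyes, workorder, manip gives the robot as it stands.
- The arm moves only by the shell command python3 -m inch 'ROWS' [OPENING] [FORCE]. ROWS is JSON, a list of rows, each an object of numbers: "dx", "dy", "dz": the shift along the tool's x, y, z in cm; "wx", "wy", "wz": the turn, a rotation vector about the tool's x, y, z in degrees. In form: [{"dx": .., "dy": .., "dz": .., "wx": .., "wy": .., "wz": ..}, ...]. A call has 1 to 10 rows; each row shifts and turns the commanded pose from where the row before left it, along the tool's axes as they then stand; what a row does not reach is not made up. A row lasts 1/8 s, in which the tool goes at most 62.5 mm and 10.7 degrees, less where a joint would pass 70% of its speed; a pose out of reach is approached as far as the arm can. A call with a gripper value outside its range is refused whole. OPENING is the opening, from 0 (shut) to 1 (fully open), set as the call begins (- or left out, the last holds). The fingers move at their own pace and stop on an object; FORCE is the grip in N (left out, the last holds). Time passes only in rows, so rows that do not move let the fingers close. It gives the time, the measured TCP pose, the force, the opening and the grip force at its end, in the units of the state.
- sense(): the state, without advancing time (a new reading comes with each control period).
- eyes.snapshot(name): name is "scene" or "top" or "wrist"; returns the picture (400x640x3 uint8, red, green, blue); there is no depth.
- eyes.camera_params(name): a dict with "fx", "fy", "cx", "cy" (pixels), "rvec" (rotation vector, rad) and "tvec" (3), from world to camera coordinates, as OpenCV has them. Camera axes: x right, y down, z forward; pixel columns grow to the right and rows downward; lengths in m; the calibration is good to about 2 mm. A picture is of the moment at which its call begins: read the wrist's pose just before it. camera_params takes no time and is no camera call; for the wrist camera it gives the pose at the moment of the call.
- workorder.sign_off(): hands the job in; it is judged then, once.
The state is a dict: "t": time; "q": joint angles; "qd": joint speeds; "tau": joint torques, N m; "tcp_pos": TCP position; "tool_rot": TCP orientation; "force": force on the tool from outside, world axes, zero at the start; "ft_torque": the same for the moment, N m; "finger_gap": opening from 0.0 (shut) to 1.0 (fully open); "gripper_force": force on a finger pad.
Only numpy, scipy, OpenCV 4.12 (cv2) and the standard library are available. Lean on these libraries where they do the work, as an engineer would, in place of code of your own. Each camera call takes 0.05 s, during which the arm holds its last target. There are 200 camera calls.

## Working session

There is one attempt and no reset: what is moved stays moved. The work goes in short steps, Python scripts to look and compute and a shell command to move; the robot and the scene stay as the last step left them, time stands still between calls to the robot, and variables do not carry over. Pictures are saved under pics/ and viewed, at most 10 in all, crops included, and the job is handed in when it is done.

```bash
ls; mkdir -p pics; python3 - <<'E'
from station import sense, eyes, workorder, manip
import cv2
s=sense();print(s)
for n in("scene","top"):
    cv2.imwrite(f"pics/{n}0.png",eyes.snapshot(n)[:,:,::-1]);print(n,eyes.camera_params(n))
print(eyes.camera_params("wrist"))
E
```

```text
pics
{'t': 0.0, 'q': array([ 1.11649429e+00,  5.28438179e-01,  1.43393174e+00, -2.16135269e-05,
        1.18138609e+00, -1.78511196e-01]), 'qd': array([-0.00039676,  0.00079454, -0.00053661,  0.00030475, -0.00034084,
        0.00067926]), 'tau': array([-1.07631517e-03, -4.42352343e+01, -1.78026867e+01, -4.06605604e-04,
        8.32035294e-03, -2.65076409e-06]), 'tcp_pos': array([0.16991968, 0.60086292, 0.30294128]), 'tool_rot': array([ 1.37454663e-01,  9.90507469e-01, -1.03109081e-03, -3.27070215e-04]), 'force': array([-0.58254923, -0.22266193, -0.25664082]), 'ft_torque': array([-0.00533652,  0.02343093,  0.02075774]), 'gripper_force': 0.0, 'finger_gap': 0.9959999637677409}
scene {'fx': 458.26532075493816, 'fy': 458.26532075493816, 'cx': 322.98711365097165, 'cy': 194.68372161058747, 'rvec': array([ 1.79752279,  1.5822855 , -0.69572145]), 'tvec': array([-0.09016081, -0.31178202,  1.89295307])}
top {'fx': 417.0902961387918, 'fy': 417.0902961387918, 'cx': 317.9397412778831, 'cy': 199.6520059561782, 'rvec': array([ 2.12107264, -2.118479  ,  0.18895972]), 'tvec': array([0.02726907, 0.58609209, 1.13292539])}
{'fx': 344.9506308080841, 'fy': 344.9506308080841, 'cx': 321.19641679619747, 'cy': 200.98062061611031, 'rvec': array([-2.28656926, -1.73013992, -0.28338121]), 'tvec': array([-0.62364674, -0.04236645,  0.38058273])}
```

View pics/scene0.png

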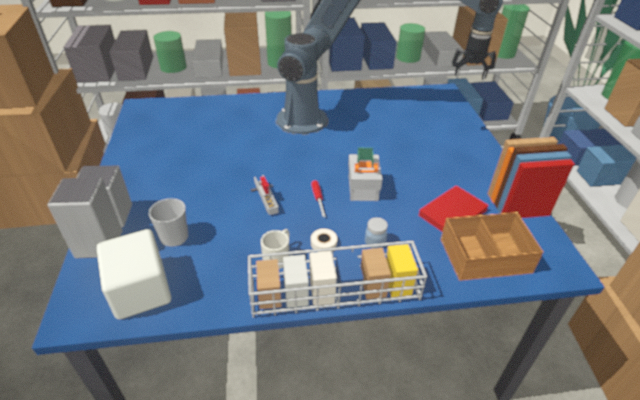

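View pics/top0.png

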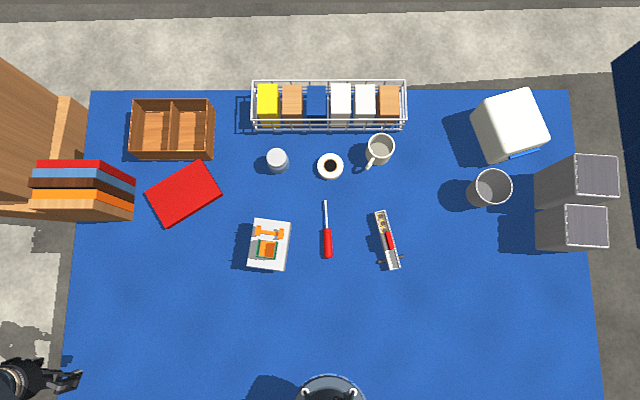

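The top view shows the hopper near (268,245) with its orange cradle on the far side. The chute is near (387,240) and the driver near (326,230) lies between them. I'll enlarge these.

```bash
python3 - <<'E'
import cv2,numpy as np
t=cv2.imread("pics/top0.png");s=cv2.imread("pics/scene0.png")
a=cv2.resize(t[205:280,355:415],None,fx=6,fy=6,interpolation=cv2.INTER_CUBIC)   # 360x450
b=cv2.resize(t[205:280,238:303],None,fx=6,fy=6,interpolation=cv2.INTER_CUBIC)  #390x450
cv2.imwrite("pics/crop1.png",np.hstack([a,b]))
a=cv2.resize(s[170:220,248:288],None,fx=9,fy=9,interpolation=cv2.INTER_CUBIC) # 360x450
b=cv2.resize(s[145:205,342:390],None,fx=7.5,fy=7.5,interpolation=cv2.INTER_CUBIC) #360x450
cv2.imwrite("pics/crop2.png",np.hstack([a,b]))
E
```

```text
(no output)
```

View pics/crop1.png

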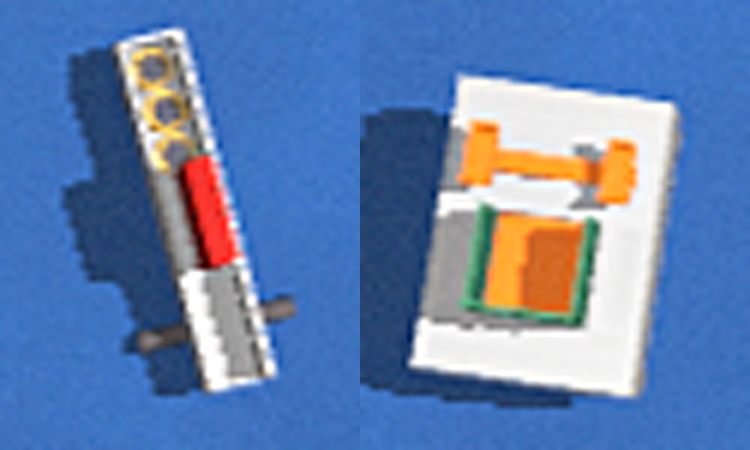

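View pics/crop2.png

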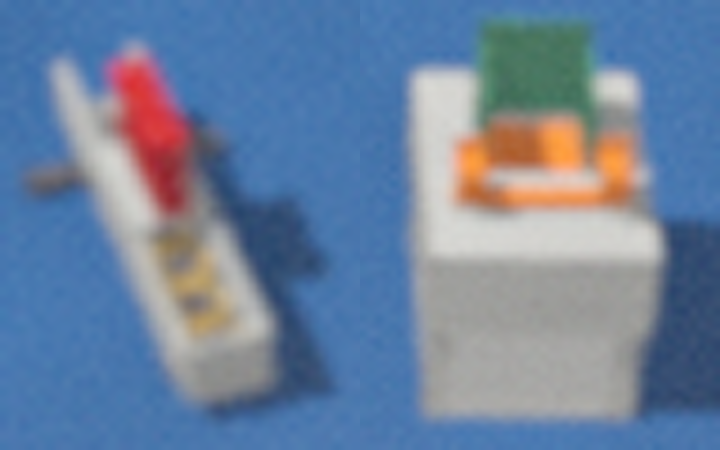

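```bash
cat > h.py <<'E'
from station import sense, eyes, workorder, manip
import cv2,numpy as np
from scipy.spatial.transform import Rotation as R
def ray(c,p):
    M=R.from_rotvec(c["rvec"]).as_matrix();o=-M.T@c["tvec"]
    d=M.T@np.array([(p[0]-c["cx"])/c["fx"],(p[1]-c["cy"])/c["fy"],1]);return o,d/np.linalg.norm(d)
def tri(*cp):
    A=0;b=0;rs=[ray(c,p) for c,p in cp]
    for o,d in rs:
        P=np.eye(3)-np.outer(d,d);A=A+P;b=b+P@o
    x=np.linalg.solve(A,b);return x,[np.linalg.norm((np.eye(3)-np.outer(d,d))@(x-o)) for o,d in rs]
def atz(c,p,z):
    o,d=ray(c,p);return o+d*(z-o[2])/d[2]
def proj(c,X):
    return cv2.projectPoints(np.float64(X).reshape(-1,1,3),c["rvec"],c["tvec"],np.array([[c["fx"],0,c["cx"]],[0,c["fy"],c["cy"]],[0,0,1]]),None)[0].reshape(-1,2)
E
python3 - <<'E'
from h import *
np.set_printoptions(precision=4,suppress=True)
T=eyes.camera_params("top");S=eyes.camera_params("scene")
t1=lambda x,y:(x/6+355,y/6+205)
t2=lambda x,y:((x-360)/6+238,y/6+205)
s1=lambda x,y:(x/9+248,y/9+170)
s2=lambda x,y:((x-360)/7.5+342,y/7.5+145)
print("handle top",tri((T,t1(215,208)),(S,s1(155,105))))
print("forkL",tri((T,t2(480,155)),(S,s2(475,170))))
print("forkR",tri((T,t2(620,172)),(S,s2(617,168))))
print("bar ends z5",atz(T,t1(140,343),.005),atz(T,t1(292,305),.005))
print("nose/rear z34",atz(T,t1(240,382),.034),atz(T,t1(150,35),.034))
print("driver",atz(T,(323.5,200),.01),atz(T,(327,257),.015))
print("tape,mug,jar",atz(T,(330,166),.024),atz(T,(378,150),.08),atz(T,(277,158),.075))
W=eyes.camera_params("wrist");M=R.from_rotvec(W["rvec"]).as_matrix();o=-M.T@W["tvec"];s=sense()
Rt=R.from_quat(s["tool_rot"]).as_matrix();print("cam in tool",Rt.T@(o-s["tcp_pos"]),Rt.T@M.T);print(Rt)
E
```

```text
handle top (array([ 0.4717, -0.1685,  0.0685]), [np.float64(0.005033570646539638), np.float64(0.005033570646539681)])
forkL (array([0.4866, 0.1604, 0.1126]), [np.float64(0.027030831658420393), np.float64(0.027030831658420438)])
forkR (array([0.4905, 0.159 , 0.1112]), [np.float64(0.03446274377461674), np.float64(0.034462743774616646)])
bar ends z5 [ 0.412  -0.1462  0.005 ] [ 0.4303 -0.2198  0.005 ]
nose/rear z34 [ 0.393  -0.1885  0.034 ] [ 0.5573 -0.1507  0.034 ]
driver [0.5935 0.0119 0.01  ] [0.4261 0.002  0.015 ]
tape,mug,jar [ 0.6935 -0.0073  0.024 ] [ 0.7252 -0.1429  0.08  ] [0.7032 0.1449 0.075 ]
cam in tool [ 0.0819 -0.0006 -0.0704] [[ 0.0004 -0.9472 -0.3207]
 [ 1.      0.0001  0.001 ]
 [-0.0009 -0.3207  0.9472]]
[[-0.9622  0.2724 -0.0009]
 [ 0.2724  0.9622 -0.0018]
 [ 0.0004 -0.0019 -1.    ]]
```

```bash
python3 -m inch '[{"dx":-4.25,"dy":-3.4},{"dx":-4.25,"dy":-3.4},{"dx":-4.25,"dy":-3.4},{"dx":-4.25,"dy":-3.4},{"dx":-4.25,"dy":-3.4},{"dx":-4.25,"dy":-3.4},{"dx":-4.25,"dy":-3.4},{"dx":-4.25,"dy":-3.4},{"dx":-4.25,"dy":-3.4},{"dx":-4.25,"dy":-3.4,"wz":-8}]' 1; python3 -m inch '[{"dx":0},{"dx":0}]'; python3 - <<'E'
from h import *
np.set_printoptions(precision=4,suppress=True)
T=eyes.camera_params("top");S=eyes.camera_params("scene")
t2=lambda x,y:((x-360)/6+238,y/6+205)
s2=lambda x,y:((x-360)/7.5+342,y/7.5+145)
print("fork+y",tri((T,t2(480,155)),(S,s2(617,168))))
print("fork-y",tri((T,t2(620,172)),(S,s2(475,172))))
W=eyes.camera_params("wrist");im=eyes.snapshot("wrist")[:,:,::-1]
np.save("w1.npy",W,allow_pickle=True);cv2.imwrite("pics/w1.png",im);print(W,sense()["tcp_pos"],sense()["tool_rot"])
E
```

```text
fork+y (array([0.4912, 0.1911, 0.11  ]), [np.float64(0.003220401947594644), np.float64(0.0032204019475945782)])
fork-y (array([0.484 , 0.1296, 0.1076]), [np.float64(0.004159037516175171), np.float64(0.004159037516175122)])
{'fx': 344.9506308080841, 'fy': 344.9506308080841, 'cx': 321.19641679619747, 'cy': 200.98062061611031, 'rvec': array([-2.2866, -1.7301, -0.2834]), 'tvec': array([-0.6236, -0.0424,  0.3806])} [0.17   0.601  0.3031] [ 0.1374  0.9905 -0.0008 -0.0003]invalid input at $[0]: expected keys dx, dy, dz, wx, wy, wz
invalid input at $[0]: expected keys dx, dy, dz, wx, wy, wz
```

View pics/w1.png

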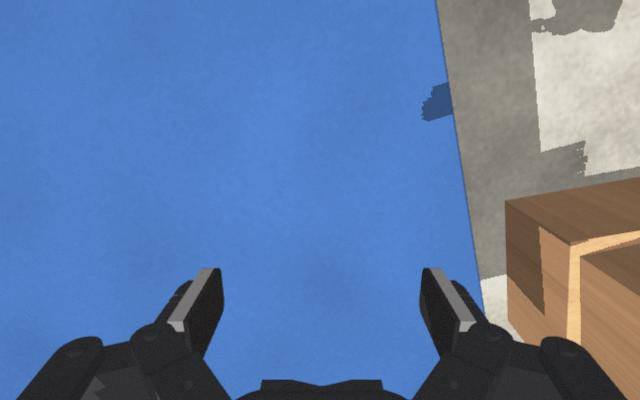

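The arm did not move, because every row needs all six keys. The picture shows only bare counter and the open fingers at rows above 265.

```bash
python3 -m inch '[{"dx":-4.25,"dy":-3.4,"dz":0,"wx":0,"wy":0,"wz":0},{"dx":-4.25,"dy":-3.4,"dz":0,"wx":0,"wy":0,"wz":0},{"dx":-4.25,"dy":-3.4,"dz":0,"wx":0,"wy":0,"wz":0},{"dx":-4.25,"dy":-3.4,"dz":0,"wx":0,"wy":0,"wz":0},{"dx":-4.25,"dy":-3.4,"dz":0,"wx":0,"wy":0,"wz":0},{"dx":-4.25,"dy":-3.4,"dz":0,"wx":0,"wy":0,"wz":0},{"dx":-4.25,"dy":-3.4,"dz":0,"wx":0,"wy":0,"wz":0},{"dx":-4.25,"dy":-3.4,"dz":0,"wx":0,"wy":0,"wz":0},{"dx":-2.5,"dy":-2,"dz":0,"wx":0,"wy":0,"wz":-4},{"dx":0,"dy":0,"dz":0,"wx":0,"wy":0,"wz":-4}]' 1; python3 -m inch '[{"dx":0,"dy":0,"dz":0,"wx":0,"wy":0,"wz":0},{"dx":0,"dy":0,"dz":0,"wx":0,"wy":0,"wz":0}]'; python3 - <<'E'
from h import *
W=eyes.camera_params("wrist");im=eyes.snapshot("wrist")[:,:,::-1]
np.save("w1.npy",W,allow_pickle=True);cv2.imwrite("pics/w1.png",im);print(sense()["q"])
E
```

```text
t: 1.4
tcp_pos: [0.4435, 0.219, 0.3038]
tool_rot: [0.069, 0.998, -0.0, 0.0]
force: [-0.7, 0.7, 0.4]
finger_gap: 0.998
gripper_force: 0.0
t: 1.65
tcp_pos: [0.4415, 0.2212, 0.3038]
tool_rot: [0.068, 0.998, -0.0, -0.0]
force: [-0.2, -0.2, 0.2]
finger_gap: 1.0
gripper_force: 0.0
[ 2.38044570e-01  3.52159295e-01  1.75472079e+00  3.50750148e-05
  1.03498558e+00 -1.19660293e+00]
```

View pics/w1.png

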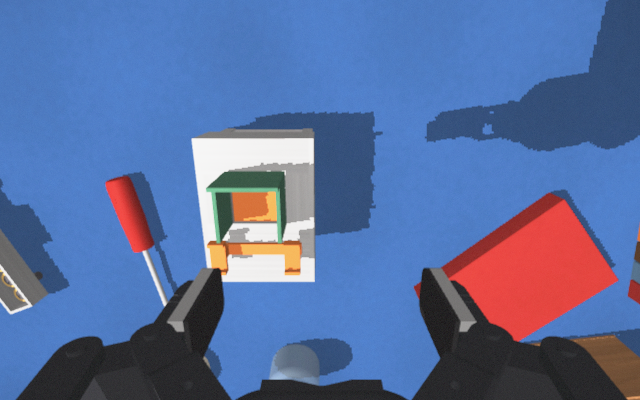

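Wrist view 1: the deck corners are at (192,138), (314,136) and (314,281). The forks are at about (218,258) and (292,258), and the hood spans x 208–286. I'll take a second view from farther toward the chute.

```bash
python3 -m inch '[{"dx":-1,"dy":-4,"dz":0,"wx":0,"wy":0,"wz":0},{"dx":-1,"dy":-4,"dz":0,"wx":0,"wy":0,"wz":0},{"dx":-1,"dy":-4,"dz":0,"wx":0,"wy":0,"wz":0},{"dx":-0.5,"dy":-2,"dz":0,"wx":0,"wy":0,"wz":0},{"dx":0,"dy":0,"dz":0,"wx":0,"wy":0,"wz":0},{"dx":0,"dy":0,"dz":0,"wx":0,"wy":0,"wz":0},{"dx":0,"dy":0,"dz":0,"wx":0,"wy":0,"wz":0}]'; python3 - <<'E'
from h import *
W=eyes.camera_params("wrist");im=eyes.snapshot("wrist")[:,:,::-1]
np.save("w2.npy",W,allow_pickle=True);cv2.imwrite("pics/w2.png",im)
a=cv2.imread("pics/w1.png")[120:290,180:330]
cv2.imwrite("pics/w12.png",np.vstack([cv2.resize(np.hstack([a,np.zeros((170,50,3),np.uint8)]),None,fx=4,fy=4,interpolation=2)[:0],cv2.resize(im,None,fx=1.25,fy=1.25)]))
E
```

```text
t: 2.58
tcp_pos: [0.4573, 0.0786, 0.3039]
tool_rot: [0.067, 0.998, 0.0, -0.0]
force: [0.5, -0.4, -0.1]
finger_gap: 0.996
gripper_force: 0.0
```

View pics/w2.png

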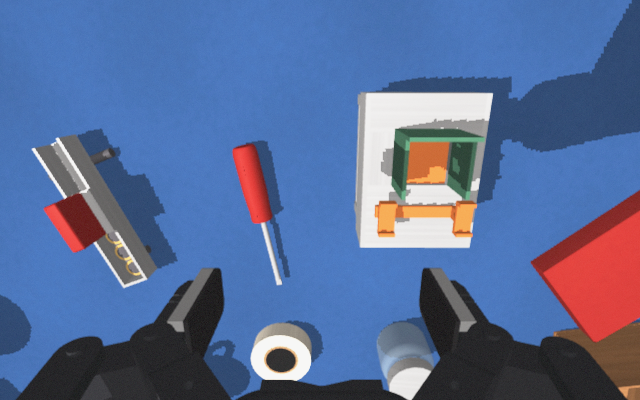

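```bash
python3 - <<'E'
import cv2,numpy as np
a=cv2.imread("pics/w1.png")[160:290,185:325];b=cv2.imread("pics/w2.png")[125:255,355:495]
cv2.imwrite("pics/c3.png",np.hstack([cv2.resize(i,(400,371),interpolation=cv2.INTER_CUBIC) for i in(a,b)]))  # scale 2.857
E
```

```text
(no output)
```

View pics/c3.png

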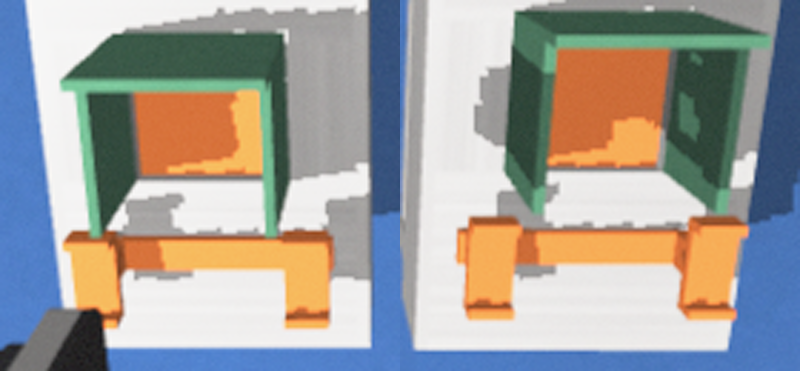

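```bash
python3 - <<'E'
from h import *
np.set_printoptions(precision=4,suppress=True)
A=np.load("w1.npy",allow_pickle=True).item();B=np.load("w2.npy",allow_pickle=True).item()
T=eyes.camera_params("top");S=eyes.camera_params("scene")
k=2.857
a=lambda x,y:(185+x/k,160+y/k);b=lambda x,y:(355+(x-400)/k,125+y/k)
def p(n,u,v): x,e=tri((A,u),(B,v));print(n,x,e[0]);return x
l1=p("lip rob -y",a(66,240),b(472,223));l2=p("lip rob +y",a(331,240),b(747,226))
l3=p("lip far -y",a(78,325),b(466,317));l4=p("lip far +y",a(329,325),b(735,318))
h1=p("hood top -y",a(62,86),b(553,43));h2=p("hood top +y",a(270,86),b(770,43))
d1=p("deck r-y",(192,138),(366,94));d2=p("deck r+y",(314,136),(493,94));d3=p("deck f+y",(314,281),(470,247))
c=(l1+l2+l3+l4)/4;v=(l2-l1+l4-l3);print("cradle",c,"yaw x",np.degrees(np.arctan2(-v[0],v[1])))
v=h2-h1;print("hood yaw",np.degrees(np.arctan2(-v[0],v[1])));v=d2-d1;print("deck yaw",np.degrees(np.arctan2(-v[0],v[1])));v=d2-d3;print(np.degrees(np.arctan2(-v[1],-v[0])))
# chute in B on single view + top cam
t1=lambda x,y:(x/6+355,y/6+205)
print("nose z34",atz(B,(33,150),.034),atz(B,(72,137),.034)); print("rear z34",atz(B,(155,275),.034),atz(B,(126,287),.034))
print("bar end front",atz(B,(112,153),.005))
print("fin top z74", [atz(B,q,.074) for q in((45,207),(75,192),(106,234),(81,251))])
E
```

```text
lip rob -y [0.4702 0.1233 0.1178] 0.00021137586444466082
lip rob +y [0.481  0.1985 0.1174] 0.00010756900337300148
lip far -y [0.4987 0.1195 0.1163] 2.287732105826197e-05
lip far +y [0.5069 0.1941 0.1204] 0.00030298955416552004
hood top -y [0.4191 0.1425 0.1418] 5.9315769023103055e-05
hood top +y [0.426  0.1932 0.1416] 0.00012853221963698917
deck r-y [0.3873 0.1227 0.0932] 0.00048651426703485664
deck r+y [0.3999 0.2209 0.0927] 0.001177640560523271
deck f+y [0.5296 0.202  0.0967] 0.000124920831161844
cradle [0.4892 0.1589 0.118 ] yaw x -7.260821680230715
hood yaw -7.819808598375471
deck yaw -7.317558998198258
-8.265129793036904
nose z34 [ 0.3989 -0.2021  0.034 ] [ 0.3918 -0.1592  0.034 ]
rear z34 [ 0.552  -0.1228  0.034 ] [ 0.5627 -0.1599  0.034 ]
bar end front [ 0.4154 -0.1438  0.005 ]
fin top z74 [array([ 0.4483, -0.1781,  0.074 ]), array([ 0.4381, -0.1454,  0.074 ]), array([ 0.4821, -0.1313,  0.074 ]), array([ 0.4961, -0.1611,  0.074 ])]
```

The hopper is located: cradle centre (0.489, 0.159), yaw −7.6°. The head sits about 13.5 mm above the lowest setting. Next I move over the chute.

```bash
python3 -m inch '[{"dx":-0.75,"dy":-4,"dz":0,"wx":0,"wy":0,"wz":0},{"dx":-0.75,"dy":-4,"dz":0,"wx":0,"wy":0,"wz":0},{"dx":-0.75,"dy":-4,"dz":0,"wx":0,"wy":0,"wz":0},{"dx":-0.75,"dy":-4,"dz":0,"wx":0,"wy":0,"wz":0},{"dx":-0.75,"dy":-4,"dz":0,"wx":0,"wy":0,"wz":0},{"dx":-0.75,"dy":-4,"dz":0,"wx":0,"wy":0,"wz":0},{"dx":0,"dy":0,"dz":1.6,"wx":0,"wy":0,"wz":-7.2},{"dx":0,"dy":0,"dz":1.6,"wx":0,"wy":0,"wz":-7.2},{"dx":0,"dy":0,"dz":1.6,"wx":0,"wy":0,"wz":-7.2},{"dx":0,"dy":0,"dz":0,"wx":0,"wy":0,"wz":0}]';python3 -m inch '[{"dx":0,"dy":0,"dz":0,"wx":0,"wy":0,"wz":0},{"dx":0,"dy":0,"dz":0,"wx":0,"wy":0,"wz":0}]'; python3 - <<'E'
from h import *
W=eyes.camera_params("wrist");im=eyes.snapshot("wrist")[:,:,::-1].copy()
np.save("w3.npy",W,allow_pickle=True);cv2.imwrite("pics/w3.png",im)
c=im[60:340,200:440]
cv2.imwrite("pics/w3c.png",cv2.resize(c,None,fx=2.1,fy=2.1,interpolation=cv2.INTER_CUBIC))
E
```

```text
t: 3.88
tcp_pos: [0.4691, -0.1654, 0.2549]
tool_rot: [-0.12, 0.993, 0.001, -0.001]
force: [0.3, -0.5, 0.3]
finger_gap: 1.0
gripper_force: 0.0
t: 4.12
tcp_pos: [0.47, -0.1663, 0.2566]
tool_rot: [-0.12, 0.993, -0.0, 0.001]
force: [-0.2, -0.5, 0.5]
finger_gap: 1.001
gripper_force: 0.0
```

View pics/w3c.png

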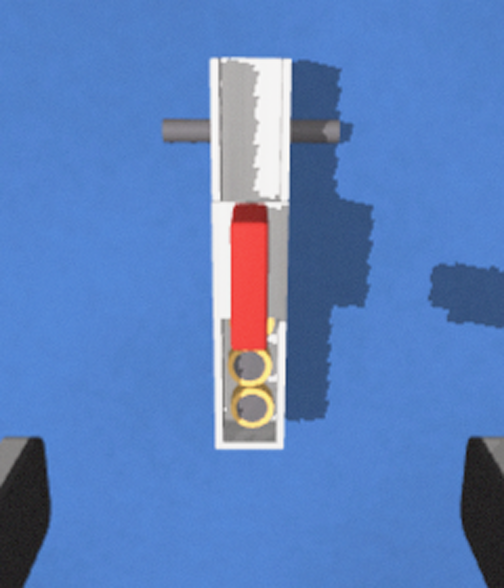

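```bash
python3 - <<'E'
from h import *
np.set_printoptions(precision=4,suppress=True)
W=np.load("w3.npy",allow_pickle=True).item();c=lambda x,y:(200+x/2.1,60+y/2.1)
s=sense();Rt=R.from_quat(s["tool_rot"]).as_matrix()
f=lambda n,u,z:print(n,atz(W,u,z),"tool mm",1e3*Rt.T@(atz(W,u,z)-s["tcp_pos"]))
f("fin front",c(250,222),.074);f("fin rear",c(250,350),.074);f("L",c(232,290),.074);f("R",c(268,290),.074)
f("barL",c(163,131),.005);f("barR",c(340,131),.005);f("nose",c(250,60),.034);f("rear",c(250,447),.034)
T=eyes.camera_params("top");S=eyes.camera_params("scene")
print("fin top z from wrist+top+scene",tri((W,c(250,286)),(T,(215/6+355,208/6+205)),(S,(155/9+248,105/9+170))))
E
```

```text
fin front [ 0.4471 -0.1745  0.074 ] tool mm [ 24.2867  -2.2679 182.5731]
fin rear [ 0.4951 -0.1628  0.074 ] tool mm [-25.1552  -2.3553 182.6258]
L [ 0.4735 -0.1749  0.074 ] tool mm [ -1.2444  -8.9331 182.6075]
R [ 0.4703 -0.162   0.074 ] tool mm [ -1.2382   4.3067 182.5932]
barL [ 0.4323 -0.2176  0.005 ] tool mm [ 48.9506 -40.5115 251.5883]
barR [ 0.414  -0.1427  0.005 ] tool mm [ 48.9745  36.6005 251.5049]
nose [ 0.3943 -0.1876  0.034 ] tool mm [ 78.7173  -2.3928 222.5154]
rear [ 0.5587 -0.1476  0.034 ] tool mm [-90.4573  -2.6919 222.6957]
fin top z from wrist+top+scene (array([ 0.4719, -0.1685,  0.0687]), [np.float64(0.00019427848200715024), np.float64(0.005068247248310629), np.float64(0.005003679996392039)])
```

```bash
python3 -m inch '[{"dx":-0.05,"dy":-0.23,"dz":3,"wx":0,"wy":0,"wz":0},{"dx":0,"dy":0,"dz":4,"wx":0,"wy":0,"wz":0},{"dx":0,"dy":0,"dz":4,"wx":0,"wy":0,"wz":0},{"dx":0,"dy":0,"dz":2,"wx":0,"wy":0,"wz":0},{"dx":0,"dy":0,"dz":1.3,"wx":0,"wy":0,"wz":0},{"dx":0,"dy":0,"dz":0,"wx":0,"wy":0,"wz":0},{"dx":0,"dy":0,"dz":0,"wx":0,"wy":0,"wz":0}]'; python3 -m inch '[{"dx":0,"dy":0,"dz":0,"wx":0,"wy":0,"wz":0},{"dx":0,"dy":0,"dz":0,"wx":0,"wy":0,"wz":0},{"dx":0,"dy":0,"dz":0,"wx":0,"wy":0,"wz":0},{"dx":0,"dy":0,"dz":0,"wx":0,"wy":0,"wz":0},{"dx":0,"dy":0,"dz":0,"wx":0,"wy":0,"wz":0},{"dx":0,"dy":0,"dz":0,"wx":0,"wy":0,"wz":0},{"dx":0,"dy":0,"dz":0,"wx":0,"wy":0,"wz":0},{"dx":0,"dy":0,"dz":0,"wx":0,"wy":0,"wz":0}]' 0 100
```

```text
t: 5.05
tcp_pos: [0.4711, -0.1688, 0.1137]
tool_rot: [-0.12, 0.993, -0.001, 0.001]
force: [-0.0, 0.3, -0.4]
finger_gap: 1.004
gripper_force: 0.0
t: 6.05
tcp_pos: [0.4706, -0.1684, 0.1132]
tool_rot: [-0.12, 0.993, -0.0, 0.0]
force: [0.2, 1.0, 5.9]
finger_gap: 0.147
gripper_force: 97.5
```

```bash
python3 -m inch '[{"dx":0,"dy":0,"dz":-0.5,"wx":0,"wy":0,"wz":0},{"dx":0,"dy":0,"dz":-1,"wx":0,"wy":0,"wz":0},{"dx":0,"dy":0,"dz":-2,"wx":0,"wy":0,"wz":0},{"dx":0,"dy":0,"dz":-2.5,"wx":0,"wy":0,"wz":0},{"dx":0,"dy":0,"dz":-2.5,"wx":0,"wy":0,"wz":0},{"dx":0,"dy":0,"dz":-2.5,"wx":0,"wy":0,"wz":0},{"dx":0,"dy":0,"dz":-2.5,"wx":0,"wy":0,"wz":0},{"dx":0,"dy":0,"dz":-1.5,"wx":0,"wy":0,"wz":0},{"dx":0,"dy":0,"dz":-0.7,"wx":0,"wy":0,"wz":0},{"dx":0,"dy":0,"dz":0,"wx":0,"wy":0,"wz":0}]'; python3 -m inch '[{"dx":0,"dy":0,"dz":0,"wx":0,"wy":0,"wz":0},{"dx":0,"dy":0,"dz":0,"wx":0,"wy":0,"wz":0}]'; python3 - <<'E'
from h import *
np.set_printoptions(precision=4,suppress=True)
s=sense();print(s["force"],s["ft_torque"]);Rt=R.from_quat(s["tool_rot"]).as_matrix();print(Rt.T@(np.array([.5383,.1524,.27])-s["tcp_pos"]))
E
```

```text
t: 7.3
tcp_pos: [0.4704, -0.1684, 0.2701]
tool_rot: [-0.12, 0.993, -0.0, 0.0]
force: [-0.6, -0.1, -2.5]
finger_gap: 0.146
gripper_force: 97.8
t: 7.55
tcp_pos: [0.4702, -0.1683, 0.2692]
tool_rot: [-0.12, 0.993, 0.001, -0.001]
force: [0.5, -0.1, -2.0]
finger_gap: 0.15
gripper_force: 97.8
[ 0.5287 -0.0893 -2.0247] [-0.0239  0.0845 -0.138 ]
[-0.1425  0.2952 -0.0006]
```

```bash
python3 -m inch '[{"dx":-0.5,"dy":1,"dz":-0.1,"wx":0,"wy":0,"wz":0},{"dx":-1,"dy":2,"dz":-0.1,"wx":0,"wy":0,"wz":0},{"dx":-1,"dy":2.2,"dz":-0.1,"wx":0,"wy":0,"wz":0},{"dx":-1.1,"dy":2.3,"dz":-0.1,"wx":0,"wy":0,"wz":0},{"dx":-1.1,"dy":2.3,"dz":-0.1,"wx":0,"wy":0,"wz":0},{"dx":-1.1,"dy":2.3,"dz":-0.1,"wx":0,"wy":0,"wz":0},{"dx":-1.1,"dy":2.3,"dz":-0.1,"wx":0,"wy":0,"wz":0},{"dx":-1.1,"dy":2.3,"dz":-0.1,"wx":0,"wy":0,"wz":0},{"dx":-1.1,"dy":2.3,"dz":-0.1,"wx":0,"wy":0,"wz":0},{"dx":-1.1,"dy":2.3,"dz":-0.1,"wx":0,"wy":0,"wz":0}]'; python3 -m inch '[{"dx":-1.1,"dy":2.3,"dz":0,"wx":0,"wy":0,"wz":0},{"dx":-1.1,"dy":2.2,"dz":0,"wx":0,"wy":0,"wz":0},{"dx":-1,"dy":2,"dz":0,"wx":0,"wy":0,"wz":0},{"dx":-0.6,"dy":1.3,"dz":0,"wx":0,"wy":0,"wz":0},{"dx":-0.35,"dy":0.7,"dz":0,"wx":0,"wy":0,"wz":2},{"dx":0,"dy":0,"dz":0,"wx":0,"wy":0,"wz":5},{"dx":0,"dy":0,"dz":0,"wx":0,"wy":0,"wz":6},{"dx":0,"dy":0,"dz":0,"wx":0,"wy":0,"wz":5},{"dx":0,"dy":0,"dz":0,"wx":0,"wy":0,"wz":3},{"dx":0,"dy":0,"dz":0,"wx":0,"wy":0,"wz":0}]'; python3 -m inch '[{"dx":0,"dy":0,"dz":0,"wx":0,"wy":0,"wz":0},{"dx":0,"dy":0,"dz":0,"wx":0,"wy":0,"wz":0}]'; python3 - <<'E'
from h import *
np.set_printoptions(precision=4,suppress=True)
s=sense();Rt=R.from_quat(s["tool_rot"]).as_matrix();print(np.degrees(np.arctan2(Rt[1,0],Rt[0,0])),Rt.T@(np.array([.5383,.1524,.2265])-s["tcp_pos"]))
W=eyes.camera_params("wrist");im=eyes.snapshot("wrist")[:,:,::-1].copy()
np.save("w4.npy",W,allow_pickle=True)
for P in ([.4892-.0041,.1589-.0307,.1185],[.4892+.0041,.1589+.0307,.1185]):
    u=proj(W,P)[0];cv2.circle(im,tuple(int(i) for i in u),2,(255,0,255),-1)
cv2.imwrite("pics/w4.png",cv2.resize(im[80:330,180:460],None,fx=2.1,fy=2.1,interpolation=cv2.INTER_CUBIC))
E
```

```text
t: 8.8
tcp_pos: [0.5186, 0.0644, 0.2797]
tool_rot: [-0.12, 0.993, 0.0, -0.0]
force: [0.6, 0.5, -2.0]
finger_gap: 0.151
gripper_force: 97.8
t: 10.05
tcp_pos: [0.5386, 0.1553, 0.2797]
tool_rot: [0.063, 0.998, -0.0, -0.0]
force: [0.6, 0.0, -3.0]
finger_gap: 0.149
gripper_force: 97.8
t: 10.3
tcp_pos: [0.5388, 0.1552, 0.2799]
tool_rot: [0.063, 0.998, -0.0, -0.0]
force: [-0.0, 0.5, -1.8]
finger_gap: 0.149
gripper_force: 97.8
172.8158959371518 [ 0.0001 -0.0028  0.0534]
```

View pics/w4.png

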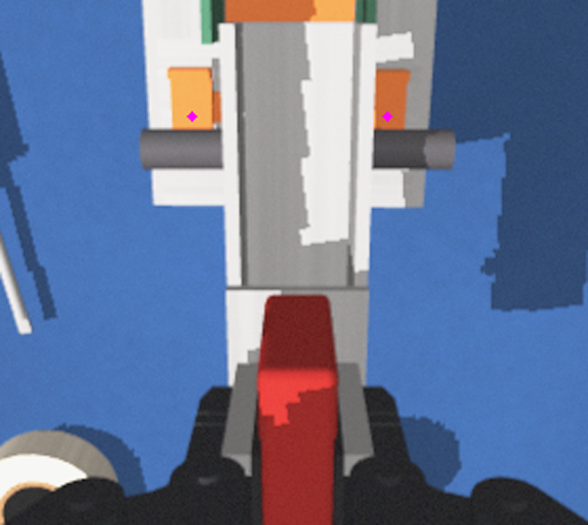

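The bar spans (141–455, 149) in the crop and the fork centres are at (192,117) and (387,117). I'll work out the bar's true position in the tool frame.

```bash
python3 - <<'E'
from h import *
np.set_printoptions(precision=4,suppress=True)
W=np.load("w4.npy",allow_pickle=True).item();s=sense();Rt=R.from_quat(s["tool_rot"]).as_matrix();c=lambda x,y:(180+x/2.1,80+y/2.1)
L=atz(W,c(142,149),.172);Rr=atz(W,c(454,149),.172);print(L,Rr,np.linalg.norm(L-Rr),Rt.T@((L+Rr)/2-s["tcp_pos"]))
N=[atz(W,c(x,22),.201) for x in(228,367)];print(N)
# fork outer edges at robot-side lip top (z .1185)
for p in((168,68),(410,70)): print(atz(W,c(*p),.1185),Rt.T@(atz(W,c(*p),.1185)-s["tcp_pos"]))
E
```

```text
[0.4852 0.1229 0.172 ] [0.4949 0.1995 0.172 ] 0.0772691291391463 [ 0.0491 -0.0002  0.1079]
[array([0.4581, 0.1512, 0.201 ]), array([0.4615, 0.1783, 0.201 ])]
[0.4697 0.1232 0.1185] [ 0.0645 -0.0404  0.1614]
[0.4797 0.1977 0.1185] [0.064  0.0348 0.1614]
```

```bash
python3 -m inch '[{"dx":0.05,"dy":-0.28,"dz":0,"wx":0,"wy":0,"wz":0},{"dx":0,"dy":0,"dz":0.8,"wx":0,"wy":0,"wz":0},{"dx":0,"dy":0,"dz":1.2,"wx":0,"wy":0,"wz":0},{"dx":0,"dy":0,"dz":1.2,"wx":0,"wy":0,"wz":0},{"dx":0,"dy":0,"dz":0.8,"wx":0,"wy":0,"wz":0},{"dx":0,"dy":0,"dz":0.4,"wx":0,"wy":0,"wz":0},{"dx":0,"dy":0,"dz":0.2,"wx":0,"wy":0,"wz":0},{"dx":0,"dy":0,"dz":0,"wx":0,"wy":0,"wz":0},{"dx":0,"dy":0,"dz":0,"wx":0,"wy":0,"wz":0}]';python3 -c "
from station import sense;s=sense();print(s['force'],s['ft_torque'],s['tcp_pos'])"; for i in 1 2; do python3 -m inch '[{"dx":0,"dy":0,"dz":0.1,"wx":0,"wy":0,"wz":0},{"dx":0,"dy":0,"dz":0,"wx":0,"wy":0,"wz":0}]' >/dev/null;python3 -c "
from station import sense;s=sense();print(s['force'],s['ft_torque'],s['tcp_pos'])"; done
```

```text
t: 11.48
tcp_pos: [0.5382, 0.1525, 0.2343]
tool_rot: [0.063, 0.998, 0.0, 0.0]
force: [0.8, -0.2, -1.9]
finger_gap: 0.15
gripper_force: 97.8
[ 0.83092572 -0.2383512  -1.92282641] [ 0.02030707  0.05783551 -0.05569507] [0.53822704 0.15249309 0.23428313]
[-0.11145816  0.84301825 -2.62756645] [0.00247972 0.10087097 0.08999323] [0.53798024 0.15246136 0.23297758]
[ 0.21826498 -0.05764381 -2.43233373] [-0.00356258  0.06323996  0.06035009] [0.53792586 0.15245925 0.23181457]
```

```bash
cat > r.py <<'E'
from station import sense
import numpy as np
np.set_printoptions(precision=4,suppress=True)
s=sense();print(s['t'],s['force'],s['ft_torque'],s['tcp_pos'])
E
python3 -m inch '[{"dx":0,"dy":0,"dz":0.2,"wx":0,"wy":0,"wz":0},{"dx":0,"dy":0,"dz":0,"wx":0,"wy":0,"wz":0}]' >/dev/null;python3 r.py
python3 -m inch '[{"dx":0,"dy":0,"dz":0.1,"wx":0,"wy":0,"wz":0},{"dx":0,"dy":0,"dz":0,"wx":0,"wy":0,"wz":0}]' >/dev/null;python3 r.py
python3 -m inch '[{"dx":0,"dy":0,"dz":0.1,"wx":0,"wy":0,"wz":0},{"dx":0,"dy":0,"dz":0,"wx":0,"wy":0,"wz":0}]' >/dev/null;python3 r.py
python3 -m inch '[{"dx":0,"dy":0,"dz":0.1,"wx":0,"wy":0,"wz":0},{"dx":0,"dy":0,"dz":0,"wx":0,"wy":0,"wz":0}]' >/dev/null;python3 r.py
python3 -m inch '[{"dx":0,"dy":0,"dz":0.1,"wx":0,"wy":0,"wz":0},{"dx":0,"dy":0,"dz":0,"wx":0,"wy":0,"wz":0}]' >/dev/null;python3 r.py
```

```text
12.225 [ 0.4513  0.3237 -2.0288] [ 0.0359  0.0724 -0.0524] [0.5379 0.1525 0.2297]
12.475 [ 0.7553  0.282  -2.4455] [-0.0073  0.008  -0.0547] [0.538  0.1525 0.2288]
12.725 [-0.1732  0.6008 -0.6366] [-0.0067  0.1046 -0.0603] [0.5381 0.1525 0.2281]
12.975 [ 0.584  -0.0952 -0.8591] [ 0.0474  0.1774 -0.0185] [0.5382 0.1525 0.2271]
13.225 [0.8573 0.0466 1.6845] [0.105  0.1713 0.0045] [0.5382 0.1525 0.2261]
```

```bash
python3 -m inch '[{"dx":0,"dy":0,"dz":0.1,"wx":0,"wy":0,"wz":0},{"dx":0,"dy":0,"dz":0.1,"wx":0,"wy":0,"wz":0},{"dx":0,"dy":0,"dz":0,"wx":0,"wy":0,"wz":0},{"dx":0,"dy":0,"dz":0,"wx":0,"wy":0,"wz":0}]' >/dev/null;python3 r.py
cat > b.py <<'E'
from h import *
np.set_printoptions(precision=4,suppress=True)
s=sense();Rt=R.from_quat(s["tool_rot"]).as_matrix()
print("t",s["t"],"F",s["force"],"M",s["ft_torque"],"bar",s["tcp_pos"]+Rt@[.0492,0,.108],"tilt",np.degrees(np.arctan2(-Rt[2,0],-Rt[2,2])))
E
python3 b.py
```

```text
13.725 [ 0.9825 -0.0698  4.3796] [ 0.103   0.1523 -0.0123] [0.5383 0.1525 0.2241]
t 13.725 F [ 0.9825 -0.0698  4.3796] M [ 0.103   0.1523 -0.0123] bar [0.4896 0.1587 0.1161] tilt 0.04638185530845949
```

```bash
python3 -m inch '[{"dx":0.765,"dy":0,"dz":-0.317,"wx":0,"wy":-4,"wz":0},{"dx":0.765,"dy":0,"dz":-0.317,"wx":0,"wy":-4,"wz":0},{"dx":0,"dy":0,"dz":0,"wx":0,"wy":0,"wz":0},{"dx":0,"dy":0,"dz":0,"wx":0,"wy":0,"wz":0}]' >/dev/null;python3 b.py; python3 -m inch '[{"dx":0.765,"dy":0,"dz":-0.317,"wx":0,"wy":-4,"wz":0},{"dx":0.765,"dy":0,"dz":-0.317,"wx":0,"wy":-4,"wz":0},{"dx":0,"dy":0,"dz":0,"wx":0,"wy":0,"wz":0},{"dx":0,"dy":0,"dz":0,"wx":0,"wy":0,"wz":0}]' >/dev/null;python3 b.py
```

```text
t 14.225 F [-1.479   0.0683  4.1158] M [0.2229 0.6933 0.1127] bar [0.4882 0.1587 0.1158] tilt 7.821164319047863
t 14.725 F [-2.0003  1.3554  6.2919] M [0.2782 0.7791 0.0387] bar [0.4888 0.1586 0.1156] tilt 15.841300831562355
```

```bash
python3 -m inch '[{"dx":0.07,"dy":0,"dz":-0.125,"wx":0,"wy":0,"wz":0},{"dx":0,"dy":0,"dz":0,"wx":0,"wy":0,"wz":0},{"dx":0,"dy":0,"dz":0,"wx":0,"wy":0,"wz":0}]' >/dev/null;python3 b.py;python3 -m inch '[{"dx":0,"dy":0,"dz":0,"wx":0,"wy":0,"wz":0}]' >/dev/null;python3 b.py
```

```text
t 15.1 F [-0.8723 -0.3311  2.6686] M [0.1146 0.4073 0.0591] bar [0.4885 0.1587 0.1169] tilt 16.013525953460512
t 15.225 F [-0.6619 -0.0534  1.7798] M [ 0.0925  0.368  -0.0077] bar [0.4885 0.1587 0.1169] tilt 16.021710488016982
```

```bash
python3 -m inch '[{"dx":0.785,"dy":0,"dz":-0.251,"wx":0,"wy":-4,"wz":0},{"dx":0,"dy":0,"dz":0,"wx":0,"wy":0,"wz":0},{"dx":0,"dy":0,"dz":0,"wx":0,"wy":0,"wz":0}]' >/dev/null;python3 b.py;python3 -m inch '[{"dx":0.765,"dy":0,"dz":-0.317,"wx":0,"wy":-4,"wz":0},{"dx":0,"dy":0,"dz":0,"wx":0,"wy":0,"wz":0},{"dx":0,"dy":0,"dz":0,"wx":0,"wy":0,"wz":0}]' >/dev/null;python3 b.py
```

```text
t 15.6 F [-1.7905  0.6072  3.061 ] M [0.2092 0.4558 0.0412] bar [0.4883 0.1588 0.1164] tilt 19.947657128060616
t 15.975 F [-1.4477  0.7357  4.5174] M [0.3281 0.4313 0.0942] bar [0.4883 0.1588 0.1163] tilt 23.91952944941564
```

```bash
python3 -m inch '[{"dx":0.765,"dy":0,"dz":-0.317,"wx":0,"wy":-4,"wz":0},{"dx":0,"dy":0,"dz":0,"wx":0,"wy":0,"wz":0},{"dx":0,"dy":0,"dz":0,"wx":0,"wy":0,"wz":0}]' >/dev/null;python3 b.py;python3 -m inch '[{"dx":0.765,"dy":0,"dz":-0.317,"wx":0,"wy":-4,"wz":0},{"dx":0,"dy":0,"dz":0,"wx":0,"wy":0,"wz":0},{"dx":0,"dy":0,"dz":0,"wx":0,"wy":0,"wz":0}]' >/dev/null;python3 b.py
```

```text
t 16.35 F [-1.3621  1.0321  4.7864] M [0.3378 0.4114 0.0581] bar [0.4884 0.1588 0.1163] tilt 27.942330576515946
t 16.725 F [0.1872 1.7842 4.3777] M [ 0.3741 -0.0944  0.0762] bar [0.49   0.1556 0.1167] tilt 30.367223709176304
```

```bash
python3 -m inch '[{"dx":0,"dy":0,"dz":0,"wx":0,"wy":0,"wz":0},{"dx":0,"dy":0,"dz":0,"wx":0,"wy":0,"wz":0}]';python3 b.py; python3 -c "
from h import *
s=sense();print(s['q'],R.from_quat(s['tool_rot']).as_matrix())
cv2.imwrite('pics/w5.png',cv2.resize(eyes.snapshot('wrist')[60:330,180:460,::-1],None,fx=2.1,fy=2.1,interpolation=2))"
```

```text
t: 16.98
tcp_pos: [0.4778, 0.1581, 0.2347]
tool_rot: [0.063, 0.963, -0.021, 0.261]
force: [1.0, 1.4, 4.1]
finger_gap: 0.149
gripper_force: 98.7
t 16.975 F [1.0266 1.3514 4.1456] M [ 0.4017 -0.2232  0.046 ] bar [0.4898 0.1556 0.1167] tilt 30.397317652339304
[ 0.16744664  0.42798161  2.0654263  -0.84839662  0.20836467 -0.47674632] [[-0.85555674  0.1313203   0.50077703]
 [ 0.10957755  0.99131264 -0.07274626]
 [-0.50597966 -0.00736463 -0.86251397]]
```

```bash
cat > trough.py <<'E'
from h import *
import sys
def show(name,im,c,tool,pos):
    X,Y=np.meshgrid(np.arange(-85,86,5),np.arange(-12,13,4))
    P=np.stack([-(X+5),Y,113-22+0*X],-1).reshape(-1,3)*1e-3
    u=proj(c,P@tool.T+pos).astype(np.float32)
    px=cv2.remap(im,u[:,0].reshape(X.shape),u[:,1].reshape(X.shape),cv2.INTER_LINEAR)
    h=cv2.cvtColor(px,cv2.COLOR_RGB2HSV).astype(int)
    print(name,"nose -> rear")
    for r in h: print("".join("R" if s>120 and (H<6 or H>172) else "o" if s>60 and H<35 else "b" if s>100 and 95<H<130 else "g" if s>60 and 35<=H<95 else "#" if v<70 else "." if v<150 else " " for H,s,v in r)+"|")
if __name__=="__main__":
    s=sense();Rt=R.from_quat(s["tool_rot"]).as_matrix()
    for n in("wrist","top"):
        c=eyes.camera_params(n);show(n,eyes.snapshot(n),c,Rt,s["tcp_pos"])
    # reference from picture before grasp
    W=np.load("w3.npy",allow_pickle=True).item();Q=R.from_quat([-.12,.993,0,0]).as_matrix()
    show("ref",cv2.cvtColor(cv2.imread("pics/w3.png"),cv2.COLOR_BGR2RGB),W,Q,np.array([.4705,-.1685,.113]))
    show("ref top",cv2.cvtColor(cv2.imread("pics/top0.png"),cv2.COLOR_BGR2RGB),eyes.camera_params("top"),Q,np.array([.4705,-.1685,.113]))
E
python3 trough.py
```

```text
wrist nose -> rear
 ....  .    .    ....########   ..#|
             oRRRRRRRRRRRRRRRRRR..#|
             RRRRRRRRRRRRRRRRRRR..#|
             RRRRRRRRRRRRRRRRRRR...|
.            RRRRRRRRRRRRRRRRRRR..#|
.             .RRRRRRRRRRRRRRRRo..#|
.       .....    ......#####     .#|
top nose -> rear
###############.                   |
##############..     ......... .   |
#############.  oRoR ..            |
#############.oRRRRR .    ..       |
.###########RRRRRRRR           .   |
..########.RRRRRRRRR            .  |
 ..#######RRRRRRRRo                |
ref nose -> rear
b                                ..|
             RRRRRRRRRRRRRo.o ooo..|
            RRRRRRRRRRRRRR...oo..o.|
b           RRRRRRRRRRRRRR...o...o.|
b           oRRRRRRRRRRRRRo.ooo..o.|
b                      o  oo  ooo..|
b                                  |
ref top nose -> rear
 ... ... .. RRRRRRRRRRo...oo.... . |
           oRRRRRRRRRRooo ooo ooo. |
           oRRRRRRRRRR..oo..ooo..o |
            RRRRRRRRRo..oo..oo ..o |
            .........oooooooo oooo |
                      oo  oo  ooo  |
            ..........             |
```

```bash
python3 - <<'E'
from h import *
S=eyes.camera_params("scene");im=eyes.snapshot("scene");cv2.imwrite("pics/s1.png",im[:,:,::-1])
old=cv2.imread("pics/scene0.png")[:,:,::-1]
a=np.radians(-7.6);H=np.array([[np.cos(a),-np.sin(a),0],[np.sin(a),np.cos(a),0],[0,0,1]]);o=np.array([.4892,.1589,0])-H@[.03,0,0]
np.save("hop.npy",np.c_[H,o])
u=proj(S,np.array([[62,y,z] for y in(-45,45) for z in(0,79)])*1e-3@H.T+o);print(u.round())
x0,x1,y0,y1=345,385,160,203
print("oldhsv / newhsv sat")
f=lambda i:cv2.cvtColor(np.ascontiguousarray(i[y0:y1,x0:x1]),cv2.COLOR_RGB2HSV).astype(int)
def asc(h): return ["".join("R" if s>120 and (H<6 or H>172) else "o" if s>60 and H<35 else "b" if s>100 and 95<H<130 else "g" if s>60 and 35<=H<95 else "#" if v<70 else "." if v<150 else " " for H,s,v in r)+"|" for r in h]
for p,q in zip(asc(f(old)),asc(f(im))): print(p,q)
d=np.abs(im[y0:y1,x0:x1].astype(int)-old[y0:y1,x0:x1]).sum(2);print(d[15::2,::2])
# mouth in wrist
W=eyes.camera_params("wrist");w=eyes.snapshot("wrist")
X,Y=np.meshgrid(np.arange(-50,30,4),np.arange(-30,31,4));P=np.stack([X,Y,94+0*X],-1).reshape(-1,3)*1e-3@H.T+o
u=proj(W,P).astype(np.float32);px=cv2.remap(w,u[:,0].reshape(X.shape),u[:,1].reshape(X.shape),1)
for l in asc(cv2.cvtColor(px,cv2.COLOR_RGB2HSV).astype(int)): print(l)
E
```

```text
[[350. 200.]
 [351. 181.]
 [377. 200.]
 [379. 182.]]
oldhsv / newhsv sat
bbb          ........    ..g..... bbbbbb| bbb          ..              ....  bbbbb|
bbb          .ooooooooooooo......  bbbbb| bbb          ..               ...  bbbbb|
bbb          oooooooooooooo..    . bbbbb| bbb          ..                 .  bbbbb|
bbb        oooooooooooooooooooooo  bbbbb| bbb          ..                  . bbbbb|
bbb       ooooooooooooooooooooooo  bbbbb| bbb       oooo.                  . bbbbb|
bbb      ooooooooooooooooooooooooo bbbbb| bbb       oooo.                  . bbbbb|
bbb      ooooooooooooooooooooooooo  bbbb| bbb       .......               .. bbbbb|
bbb       ooooooooooooooooo oooooo  bbbb| bbb       .......               ... bbbb|
bbb       ooooo              ooooo  bbbb| bbb       oooo...               ... bbbb|
bbb       ooooo             oooooo  bbbb| bbb       ooooo.                oo. bbbb|
bbb      ooooooooooooooooooooooooo. bbbb| bbb       ooooo                ooo. bbbb|
bbb       ooooooooooooooooooooooo . bbbb| bbb      oooooooooo            ooo. bbbb|
bbb         ooooooo
[... 3427 characters left out ...]
11   4]
 [ 17   4   4   3   3  11  12   2  11   3   8  14   1   3  16  12   7   9
    7  10]
 [  6   8   6  11   3   9   5   2   9   7  12   3  12   1   6   9   5   3
    4  25]
 [  6   4   6   5   7   5  14   4   9   8  10   4   6   3   4   2   4  13
   13   5]
 [ 11  16   4   9  12   4   5   4  10  13   9   1  12   8  12  14   2  14
   12   5]]
#####ggggggggggggggg|
#####ggggggggggggg.o|
#####gggggoooo      |
#####gggg oooo  ....|
#####gggg oooo      |
#####gggg oooo      |
#####gggggoooo      |
#####gggggoooo      |
#####gggggoooo      |
#####gggg oooo      |
#####gggggoooo      |
#####gggggoooo      |
#####gggggoooo ....o|
#####gggggggggg....o|
#####ggggggggggggggo|
#####.gggggggggggggg|
```

```bash
python3 - <<'E'
from h import *
m=np.load("hop.npy");H,o=m[:,:3],m[:,3]
def g(W,w,z):
    P=np.array([[x,y,z] for y in(-14,-7,0,7,14) for x in(-30,-22,-14,-10,-6,-2,2,6)])*1e-3@H.T+o
    u=proj(W,P).astype(np.float32);px=cv2.remap(w,u[:,:1],u[:,1:],1);return cv2.cvtColor(px,cv2.COLOR_RGB2HSV).reshape(5,8,3)
for n,(W,w) in dict(now=(eyes.camera_params("wrist"),eyes.snapshot("wrist")),w4=(np.load("w4.npy",allow_pickle=True).item(),None),w1=(np.load("w1.npy",allow_pickle=True).item(),cv2.imread("pics/w1.png")[:,:,::-1].copy())).items():
    if w is None: continue
    print(n)
    for r in g(W,w,79+15-4): print(" ".join("%d/%d/%d"%tuple(k) for k in r))
w4=cv2.cvtColor(cv2.imread("pics/w3.png"),cv2.COLOR_BGR2HSV);print("brass",w4[60+365*10//21,200+225*10//21:200+275*10//21:2].tolist())
E
```

```text
now
72/90/111 72/88/110 74/95/182 15/4/144 11/185/194 11/186/192 11/186/195 12/171/235
72/92/108 72/90/110 73/97/179 15/7/144 10/184/193 11/182/195 11/188/193 10/172/191
72/88/110 73/87/111 74/96/175 19/135/172 11/186/193 11/184/195 11/185/194 10/170/190
72/88/110 73/90/111 72/93/175 8/7/146 11/185/193 11/183/195 11/185/193 11/171/191
72/88/107 73/90/110 73/97/177 30/5/145 11/183/208 11/184/194 10/185/194 11/170/191
w1
72/85/87 73/98/193 10/183/216 11/185/216 11/184/216 11/187/216 10/184/216 13/171/236
72/83/92 73/96/192 11/185/216 11/187/216 11/185/216 11/185/216 11/185/216 12/173/214
73/89/89 73/96/194 10/184/216 11/185/215 11/186/215 10/187/216 13/176/233 15/164/245
73/86/89 73/96/191 14/170/243 12/178/237 12/185/226 11/186/219 18/159/247 12/174/215
73/84/88 73/93/192 18/156/247 18/154/247 18/154/247 18/154/247 18/156/247 15/165/245
brass [[19, 16, 171], [19, 139, 197], [19, 65, 114], [120, 7, 106], [143, 8, 136], [145, 11, 138], [145, 11, 135], [135, 11, 134], [158, 8, 134], [170, 11, 138], [27, 107, 247], [20, 75, 222]]
```

```bash
cat > mouth.py <<'E'
from h import *
m=np.load("hop.npy");H,o=m[:,:3],m[:,3]
def mouth(z=90):
    X,Y=np.meshgrid(np.arange(-24,20,1.),np.arange(-24,25,2.))
    P=np.stack([X,Y,z+0*X],-1).reshape(-1,3)*1e-3@H.T+o
    W=eyes.camera_params("wrist");u=proj(W,P).astype(np.float32);px=cv2.remap(eyes.snapshot("wrist"),u[:,0].reshape(X.shape),u[:,1].reshape(X.shape),1)
    for r in cv2.cvtColor(px,cv2.COLOR_RGB2HSV).astype(int): print("".join("o" if s>150 and h<16 else "B" if s>50 and 15<=h<35 else "g" if s>50 and 35<=h<95 else "#" if v<70 else "." if v<155 else " " for h,s,v in r)+"|")
if __name__=="__main__": mouth()
E
python3 mouth.py
```

```text
ggggggggggggggggggggggggggggggggggg.        |
gggggggggggg .. ooooooooooooooo             |
gggggggggggg .. ooooooooooooooo             |
gggggggggggg .. ooooooooooooooo      .......|
ggggggggggggg.. ooooooooooooooo  .          |
gggggggggggg .. oooooooooooooBo .           |
gggggggggggg .. oooooooooooooBo             |
gggggggggggg .. ooooooooooooooo             |
gggggggggggg .. ooooooooooooBoo  ...        |
ggggggggggggBB. ooooooooooooBoo   ..        |
ggggggggggggBBB.ooooooooooooooo  ...        |
ggggggggggggBBBBooooooooooooooo  ...        |
gggggggggggggBB ooooooooooooooo ....        |
gggggggggggggBB ooooooooooooooo ....        |
ggggggggggggg.. ooooooooooooooo ....        |
gggggggggggg .. ooooooooooooooo ....        |
gggggggggggg .. ooooooooooooooo ....        |
gggggggggggg ...ooooooooooooooo ....        |
gggggggggggg ...ooooooooooooooo   ...       |
gggggggggggg ...oBooooooooooooo . ...       |
ggggggggggggg...oBBBBBooooooooo .....       |
ggggggggggggg...oBBBBBBoooooooo ............|
ggggggggggggg...oBBBBBBoooooooo . ..........|
ggggggggggggg...............................|
gggggggggggggggggggggggggggggggggggggggggg..|
```

The trough is clear both fore and aft of the fin, and a brass puck shows below through the open mouth. So the feet appear to have dropped. I'll lift off, level the chute and weigh it.

```bash
python3 -m inch '[{"dx":0,"dy":0,"dz":0,"wx":0,"wy":0,"wz":0},{"dx":-0.15,"dy":0,"dz":-0.26,"wx":0,"wy":0,"wz":0},{"dx":-0.25,"dy":0,"dz":-0.43,"wx":0,"wy":0,"wz":0},{"dx":-0.25,"dy":0,"dz":-0.43,"wx":0,"wy":0,"wz":0},{"dx":-0.4,"dy":0,"dz":-0.69,"wx":0,"wy":0,"wz":0},{"dx":-0.4,"dy":0,"dz":-0.69,"wx":0,"wy":0,"wz":0},{"dx":0,"dy":0,"dz":0,"wx":0,"wy":0,"wz":0},{"dx":0,"dy":0,"dz":0,"wx":0,"wy":0,"wz":0}]' >/dev/null;python3 b.py; python3 -m inch '[{"dx":0,"dy":0,"dz":0,"wx":0,"wy":0,"wz":0}]' >/dev/null;python3 b.py; python3 -m inch '[{"dx":0,"dy":0,"dz":0,"wx":0,"wy":0,"wz":0}]' >/dev/null;python3 b.py;  python3 -m inch '[{"dx":0,"dy":0,"dz":0,"wx":0,"wy":0,"wz":0}]' >/dev/null;python3 b.py; python3 trough.py | head -17; python3 mouth.py
```

```text
t 18.325 F [ 0.2655  0.041  -2.4512] M [0.0505 0.3374 0.0147] bar [0.4872 0.1552 0.1441] tilt 30.136694198895647
t 18.45 F [ 0.0384  1.1209 -1.5108] M [0.0291 0.3865 0.0325] bar [0.488  0.1554 0.1445] tilt 30.21779038573391
t 18.575 F [ 0.2057 -0.6689 -1.2987] M [ 0.0634  0.3347 -0.0015] bar [0.4886 0.1556 0.1449] tilt 30.283448216404235
t 18.7 F [-0.049  -1.0096 -1.1286] M [ 0.0825  0.4092 -0.048 ] bar [0.4889 0.1557 0.1451] tilt 30.324284437542435
wrist nose -> rear
                 ....########   ..#|
             oRRRRRRRRRRRRRRRRRR..#|
             RRRRRRRRRRRRRRRRRRR..#|
             RRRRRRRRRRRRRRRRRRR...|
.            RRRRRRRRRRRRRRRRRRR..#|
.              RRRRRRRRRRRRRRRRo..#|
.       .....    ......#####     .#|
top nose -> rear
###############.                   |
##############..     . ..... ....  |
##############  .RRR ...    .   .  |
#############goRRRRR .....   .     |
.###########RRRRRRRR               |
..#########RRRRRRRRR            .  |
 ..#######RRRRRRRRo                |
ref nose -> rear
##ggggggggggggggggggggggggggggggggg..   ....|
##gggggBooooooooooooooooooooo
[... 374 characters left out ...]
         |
##ggggggooooooooooooooooooooBoo .           |
##ggggggoooooooooooooooooooBBBo .           |
##ggggggoooooooooooooooooooBBBo .           |
##ggggggoooooooooooooooooooBBBo .           |
##gggggBooooooooooooooooooBBBoo .           |
##gggggBooooooooooooooooooBBBoo .           |
##gggggBBBBBBoBBBBooooooBBBBBoo .           |
##gggggBBBBBBBBBBBBooooBBBBBBBo ..          |
##gggggBBBBBBBBBBooooooBBBBBBBo ..          |
##gggggBBoBBBBooooooooooooooooo .........   |
##gggggBBBBBooooooooooooooooooo .........   |
##gggggBBBooooooooooooooooooooo ............|
##gggggBooooooooooooooooooooooo ............|
##ggggggg.g.........g.........gg............|
##ggggggggggggggggggggggggggggggggggggggg...|
```

The empty-chute weight reads about 1.4 N and the closed shutter carries no feet. Now I level the chute and rise.

```bash
python3 -m inch '[{"dx":-0.5,"dy":0,"dz":-0.86,"wx":0,"wy":0,"wz":0},{"dx":-0.74,"dy":0,"dz":0.37,"wx":0,"wy":4,"wz":0},{"dx":-0.74,"dy":0,"dz":0.37,"wx":0,"wy":4,"wz":0},{"dx":-0.74,"dy":0,"dz":0.37,"wx":0,"wy":4,"wz":0},{"dx":-0.74,"dy":0,"dz":0.37,"wx":0,"wy":4,"wz":0},{"dx":-0.74,"dy":0,"dz":0.37,"wx":0,"wy":4,"wz":0},{"dx":-0.74,"dy":0,"dz":0.37,"wx":0,"wy":4,"wz":0},{"dx":-0.74,"dy":0,"dz":0.37,"wx":0,"wy":4,"wz":0},{"dx":-0.4,"dy":0,"dz":0.2,"wx":0,"wy":2.3,"wz":0},{"dx":0,"dy":0,"dz":0,"wx":0,"wy":0,"wz":0}]' >/dev/null;python3 b.py; python3 -m inch '[{"dx":0,"dy":0,"dz":-1,"wx":0,"wy":0,"wz":0},{"dx":0,"dy":0,"dz":-1,"wx":0,"wy":0,"wz":0},{"dx":0,"dy":0,"dz":-0.5,"wx":0,"wy":0,"wz":0},{"dx":0,"dy":0,"dz":0,"wx":0,"wy":0,"wz":0},{"dx":0,"dy":0,"dz":0,"wx":0,"wy":0,"wz":0}]'; python3 b.py; python3 -c "
from h import *
s=sense();Rt=R.from_quat(s['tool_rot']).as_matrix();print(Rt.round(4),Rt.T@(np.array([.4706,-.1684,.2850])-s['tcp_pos']),s['q'])"; python3 trough.py|head -16
```

```text
t 20.1 F [ 0.3041  0.1143 -1.3195] M [-0.0279 -0.0175 -0.0132] bar [0.4895 0.1556 0.1549] tilt 0.09841944839349315
t: 20.72
tcp_pos: [0.5372, 0.1505, 0.2883]
tool_rot: [0.066, 0.998, -0.004, 0.0]
force: [-0.1, -0.0, -2.5]
finger_gap: 0.151
gripper_force: 98.0
t 20.725 F [-0.0713 -0.0428 -2.4895] M [0.0022 0.0116 0.0548] bar [0.4884 0.1561 0.1802] tilt 0.04049238509600182
[[-9.914e-01  1.309e-01 -4.000e-04]
 [ 1.309e-01  9.914e-01 -8.100e-03]
 [-7.000e-04 -8.100e-03 -1.000e+00]] [ 0.02425599 -0.32487294  0.00588685] [ 0.07622042  0.45747387  1.61832972 -0.00920169  1.06678147 -1.35880535]
wrist nose -> rear
o ...   .  ..    ....########.. ..#|
o           .RRRRRRRRRRRRRRRRRRR..#|
o           .RRRRRRRRRRRRRRRRRRR..#|
o            RRRRRRRRRRRRRRRRRRR...|
o           .RRRRRRRRRRRRRRRRRRR..#|
o             .RRRRRRRRRRRRRRRRo..#|
o          ..    ......#####..    #|
top nose -> rear
      .........................####|
      ........... ............ ....|
.     ................ .........  .|
....   .................... .......|
.#.................................|
...................................|
...    .   ..R#....................|
```

```bash
Z='x'; python3 -m inch '[{"dx":0,"dy":0,"dz":0,"wx":0,"wy":0,"wz":0}]' |grep force; python3 -m inch '[{"dx":0,"dy":0,"dz":0,"wx":0,"wy":0,"wz":0}]' |grep force;python3 -m inch '[{"dx":0,"dy":0,"dz":0,"wx":0,"wy":0,"wz":0}]' |grep force;python3 -m inch '[{"dx":0,"dy":0,"dz":0,"wx":0,"wy":0,"wz":0}]' |grep force;python3 -m inch '[{"dx":0,"dy":0,"dz":0,"wx":0,"wy":0,"wz":0}]' |grep force;python3 -m inch '[{"dx":0,"dy":0,"dz":0,"wx":0,"wy":0,"wz":0}]' |grep force;python3 -m inch '[{"dx":0,"dy":0,"dz":0,"wx":0,"wy":0,"wz":0}]' |grep force;python3 -m inch '[{"dx":0,"dy":0,"dz":0,"wx":0,"wy":0,"wz":0}]' |grep force
```

```text
force: [-0.4, 0.2, -1.6]
gripper_force: 98.0
force: [0.5, 0.0, -1.4]
gripper_force: 98.0
force: [-0.1, -0.3, -1.2]
gripper_force: 98.0
force: [-0.5, 0.4, -2.5]
gripper_force: 98.0
force: [0.2, -0.3, -0.5]
gripper_force: 98.0
force: [0.1, -0.7, -1.3]
gripper_force: 98.0
force: [0.4, 0.7, -0.7]
gripper_force: 98.0
force: [-0.6, 0.5, -1.1]
gripper_force: 98.0
```

The mean is now −1.3 N against −2.3 N loaded, so all four feet are out. I'll carry the chute back to its original spot.

```bash
python3 -m inch '[{"dx":0.1,"dy":-1.5,"dz":0,"wx":0.4,"wy":0,"wz":0},{"dx":0.3,"dy":-3.5,"dz":0,"wx":0,"wy":0,"wz":0},{"dx":0.3,"dy":-4,"dz":0,"wx":0,"wy":0,"wz":0},{"dx":0.3,"dy":-4,"dz":0,"wx":0,"wy":0,"wz":0},{"dx":0.3,"dy":-4,"dz":0,"wx":0,"wy":0,"wz":0},{"dx":0.3,"dy":-4,"dz":0,"wx":0,"wy":0,"wz":0},{"dx":0.3,"dy":-4,"dz":0,"wx":0,"wy":0,"wz":0},{"dx":0.3,"dy":-4,"dz":0,"wx":0,"wy":0,"wz":0},{"dx":0.2,"dy":-2.5,"dz":0,"wx":0,"wy":0,"wz":0},{"dx":0,"dy":-1,"dz":0,"wx":0,"wy":0,"wz":0}]'; python3 -m inch '[{"dx":0,"dy":0,"dz":0,"wx":0,"wy":0,"wz":-6},{"dx":0,"dy":0,"dz":0,"wx":0,"wy":0,"wz":-8},{"dx":0,"dy":0,"dz":1,"wx":0,"wy":0,"wz":-7},{"dx":0,"dy":0,"dz":3,"wx":0,"wy":0,"wz":0},{"dx":0,"dy":0,"dz":4,"wx":0,"wy":0,"wz":0},{"dx":0,"dy":0,"dz":4,"wx":0,"wy":0,"wz":0},{"dx":0,"dy":0,"dz":3,"wx":0,"wy":0,"wz":0},{"dx":0,"dy":0,"dz":1,"wx":0,"wy":0,"wz":0},{"dx":0,"dy":0,"dz":0,"wx":0,"wy":0,"wz":0},{"dx":0,"dy":0,"dz":0,"wx":0,"wy":0,"wz":0}]';python3 b.py; python3 -c "
from h import *
s=sense();print(R.from_quat(s['tool_rot']).as_matrix().round(4))"
```

```text
t: 23.08
tcp_pos: [0.4703, -0.1703, 0.2932]
tool_rot: [0.067, 0.998, -0.008, -0.0]
force: [0.0, -0.2, -1.2]
finger_gap: 0.153
gripper_force: 98.0
t: 24.32
tcp_pos: [0.4716, -0.1712, 0.1342]
tool_rot: [-0.117, 0.993, -0.008, -0.0]
force: [-0.7, -0.6, -1.7]
finger_gap: 0.149
gripper_force: 98.0
t 24.325 F [-0.6538 -0.5621 -1.7144] M [-0.073  -0.0503  0.0193] bar [ 0.4238 -0.1844  0.0263] tilt -0.1656609791331777
[[-9.724e-01 -2.331e-01  9.000e-04]
 [-2.331e-01  9.723e-01 -1.630e-02]
 [ 2.900e-03 -1.600e-02 -9.999e-01]]
```

```bash
python3 -m inch '[{"dx":0,"dy":0,"dz":0.5,"wx":-0.9,"wy":0,"wz":0},{"dx":0,"dy":0,"dz":0.8,"wx":0,"wy":0,"wz":0},{"dx":0,"dy":0,"dz":0.4,"wx":0,"wy":0,"wz":0},{"dx":0,"dy":0,"dz":0.2,"wx":0,"wy":0,"wz":0},{"dx":0,"dy":0,"dz":0,"wx":0,"wy":0,"wz":0},{"dx":0,"dy":0,"dz":0,"wx":0,"wy":0,"wz":0}]'>/dev/null;python3 b.py; python3 -m inch '[{"dx":0,"dy":0,"dz":0.1,"wx":0,"wy":0,"wz":0},{"dx":0,"dy":0,"dz":0,"wx":0,"wy":0,"wz":0},{"dx":0,"dy":0,"dz":0,"wx":0,"wy":0,"wz":0}]';python3 b.py
```

```text
t 25.075 F [-0.217   0.3672 -0.9468] M [0.0034 0.0413 0.0206] bar [ 0.4225 -0.1824  0.0063] tilt -0.25985620870569415
t: 25.45
tcp_pos: [0.4708, -0.171, 0.1134]
tool_rot: [-0.117, 0.993, 0.0, -0.002]
force: [-1.0, 0.6, 3.1]
finger_gap: 0.151
gripper_force: 98.6
t 25.45 F [-0.9566  0.5586  3.105 ] M [ 0.0598  0.0426 -0.0268] bar [ 0.4225 -0.1825  0.0056] tilt -0.24664278407839677
```

```bash
python3 -m inch '[{"dx":0,"dy":0,"dz":0,"wx":0,"wy":0,"wz":0},{"dx":0,"dy":0,"dz":0,"wx":0,"wy":0,"wz":0},{"dx":0,"dy":0,"dz":0,"wx":0,"wy":0,"wz":0},{"dx":0,"dy":0,"dz":0,"wx":0,"wy":0,"wz":0},{"dx":0,"dy":0,"dz":0,"wx":0,"wy":0,"wz":0},{"dx":0,"dy":0,"dz":0,"wx":0,"wy":0,"wz":0}]' 1; python3 -m inch '[{"dx":0,"dy":0,"dz":-1,"wx":0,"wy":0,"wz":0},{"dx":0,"dy":0,"dz":-3,"wx":0,"wy":0,"wz":0},{"dx":0,"dy":0,"dz":-4,"wx":0,"wy":0,"wz":0},{"dx":0,"dy":0,"dz":-4,"wx":0,"wy":0,"wz":0},{"dx":0,"dy":0,"dz":-2.4,"wx":0,"wy":0,"wz":0},{"dx":0,"dy":0,"dz":0,"wx":0,"wy":0,"wz":0},{"dx":0,"dy":0,"dz":0,"wx":0,"wy":0,"wz":0}]'; python3 - <<'E'
from h import *
from trough import show
W=eyes.camera_params("wrist");im=eyes.snapshot("wrist")
Q=R.from_quat([-.117,.993,0,0]).as_matrix()
show("placed",im,W,Q,np.array([.4708,-.171,.1134]))
top=eyes.snapshot("top");old=cv2.imread("pics/top0.png")[:,:,::-1]
d=np.abs(top.astype(int)-old).sum(2);T=eyes.camera_params("top")
b=dict(tape=(330,166),mug=(378,150),jar=(277,158),driver=(326,230),book=(183,194),tin=(491,188))
for n,(x,y) in b.items(): print(n,(d[y-25:y+25,x-20:x+20]>120).sum())
E
```

```text
t: 26.2
tcp_pos: [0.4708, -0.171, 0.113]
tool_rot: [-0.117, 0.993, 0.0, -0.002]
force: [-0.5, 0.7, -0.0]
finger_gap: 1.001
gripper_force: 0.0
t: 27.08
tcp_pos: [0.4709, -0.1707, 0.2567]
tool_rot: [-0.117, 0.993, 0.001, -0.003]
force: [0.0, -0.5, -0.6]
finger_gap: 1.003
gripper_force: 0.0
placed nose -> rear
                                 ..|
             RRRRRRRRRRRRR       ..|
            RRRRRRRRRRRRRR       ..|
            RRRRRRRRRRRRRR       ..|
            RRRRRRRRRRRRRR       ..|
                   o             ..|
                                   |
tape 0
mug 0
jar 0
driver 437
book 0
tin 0
```

```bash
python3 - <<'E'
from h import *
for im in(cv2.imread("pics/top0.png"),eyes.snapshot("top")[:,:,::-1].copy()):
    h=cv2.cvtColor(im[190:270,305:350].copy(),cv2.COLOR_BGR2HSV);m=(h[...,1]>120)&((h[...,0]<8)|(h[...,0]>172));y,x=np.nonzero(m);print(m.sum(),x.mean(),y.mean())
print(workorder.sign_off())
E
```

```text
228 22.37719298245614 53.30701754385965
226 22.402654867256636 53.269911504424776
the job is handed in; nothing more can be done
None
```

The job is handed in. The chute weighed about 1 N less after tipping (the four feet weigh 0.94 N) and the trough looks empty, so I judge all four feet are in the bin, though I could see only one there. The empty chute stands released on the counter clear of the hopper, the peak press I read on the hopper was about 9 N, and the other things show no movement in the top view.

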